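Load a guide shoe into a drill jig and hold it home against both stops

TASK

Load the drill jig: lift its bush plate straight up off the two dowel pins and lay it down gently, flat on the rubber mat, and let go of it. Then take the grooved iron guide shoe from the bench, set it (do not drop it) groove up on the jig's floor with its long side to the long rail and its end to the short stop, and push it into the corner so that it sits flat and square and bears on both stops at once. Finish while still holding it there, gripped or pushed firmly (but not rammed) against both stops, ready for somebody to tighten the side clamp, and leave everything else on the bench as it lies.

Things in the scene. Friction and masses are not known exactly. Their poses are not given: they have to be found in the camera images.
- jig: Steel drill jig bolted to the bench. Base plate x -88 to 88, y -70 to 54 mm, its top (the jig's floor) at z = 16 mm, 4 mm screw heads at its corners. Origin at bench level, straight below the middle of the loaded shoe; z up. The corner is at +x, +y: long rail on the +y side, short stop on the +x side. Shoe home: its origin at (0, 0, 16 mm) here, its length along x.
- jig_pin (a point): Tip of the dowel pin at x = 66, y = 0, z = 78 mm of the jig; its twin stands at x = -66 mm. Each pin is 10 mm thick, 16 mm long, on a round post 20 mm thick whose shoulder (z = 62 mm) carries the bush plate.
- jig_clamp (a point): Middle of the top of the jig's low edge clamp, at y = -49, z = 30 mm of the jig. The clamp is run back and rigid here: x -22 to 22, y -62 to -36 mm of the jig, so the shoe (40 mm) has 56 mm of room between its jaw and the long rail.
- back_rail: Long low steel rail of the jig (a stop), 80 mm along the jig's x, 14 mm thick, 14 mm high above the jig's floor (top 30 mm above the bench). Origin at the centre of its underside, axes as the jig's. Its working face looks to -y of the jig and lies 20 mm from the jig's origin. Rigid.
- end_stop: Short low steel stop of the jig, 14 mm along the jig's x, 32 mm along y, 14 mm high above the jig's floor. Origin at the centre of its underside, axes as the jig's. Its working face looks to -x of the jig and lies 32 mm from the jig's origin. Rigid.
- bush_plate: Loose aluminium plate 156 (x) x 56 (y) x 10 mm, about 0.34 kg, at the start on the jig's two posts, axes along the jig's. Origin: centre of its underside, z up. At x = -66 and 66 mm 12 mm holes with the jig's pins through them, which stand 6 mm out of its top. Two steel drill bushes 16 mm wide, 5 mm high, at x = -24 and 24 mm.
- plate_grip (a point): Middle of the top of the black grip block on the bush plate, 44 mm above the plate's underside, over the plate's centre. The block is 28 mm along the plate's x, 16 mm along its y, 34 mm high.
- mat: Flat black rubber mat 200 (x) x 150 (y) x 4 mm, fixed to the bench, on the other side of the bench from the jig. Origin: centre of its underside; its top is at z = 4 mm.
- shoe: Cast-iron guide shoe, a loose block 64 (x) x 40 (y) x 42 mm (z), about 0.65 kg, with a groove 14 mm wide and 14 mm deep along the whole length of its top. Both ends are alike, either may go to the short stop. Origin: centre of its underside, z up, x along its length. It stands on the bench groove up. Its faces are ground and oiled and slide easily on the jig (friction about 0.25).
- worm: Bystander: dark steel worm with threads, standing on end, 44 mm in diameter, 44 mm high. Origin at the centre of its underside.
- bearing: Bystander: ball bearing lying flat, 52 mm in diameter, 15 mm high. Origin at the centre of its underside.
- offcut: Bystander: plain square steel bar offcut, 25 x 92 (y) x 25 mm, no groove. Origin at the centre of its underside.
- pulley: Bystander: small aluminium belt pulley lying flat, 90 mm in diameter, 28 mm high. Origin at the centre of its underside.
- spanner: Bystander: steel spanner lying flat, 190 mm long along its x.
- bolt_a: Bystander: hexagon bolt standing on its head, 27 mm wide, 65 mm high. Origin at the centre of its underside.
- bolt_b: Bystander: hexagon bolt standing on its head, 27 mm wide, 55 mm high. Origin at the centre of its underside.
There are look-alikes about, which are no part of the job. What is shaped like the bush_plate but red is not meant.

How it is judged:
On the way, in this order (a step that is already met when the one before it is completed fails the run):
1. the bush plate is off the pins, well above them (z of bush_plate in the frame of jig above 0.082 m and contact force between bush_plate and the fingers above 0.5 N), for 0.1 s.
2. the bush plate lies flat on the rubber mat and has been let go (x of bush_plate in the frame of mat between -0.075 and 0.075 m and y of bush_plate in the frame of mat between -0.055 and 0.055 m and z of bush_plate in the frame of mat below 0.007 m and angle between bush_plate's own z axis and vertical below 0.05 rad and contact force between bush_plate and the fingers below 0.3 N and contact force between bush_plate and mat above 1 N), for 0.2 s.
3. the shoe sits square on the jig's floor and is pressed against the long rail and the short stop at once (contact force between shoe and back_rail above 2 N and contact force between shoe and end_stop above 2 N and x of shoe in the frame of jig between -0.003 and 0.003 m and y of shoe in the frame of jig between -0.003 and 0.003 m and z of shoe in the frame of jig between 0.013 and 0.018 m and angle between the x axis of shoe and the x axis of jig, either way round below 0.035 rad and angle between shoe's own z axis and vertical below 0.035 rad and contact force between shoe and the fingers above 1 N and linear speed of shoe below 0.02 m/s), for 0.3 s.
At the end, for the whole second after the job is handed in: Held by the fingers, the shoe is groove up on the jig's floor, flat and square within 2 degrees, within 3 mm of home, at rest, pressing on rail and stop with over 2 N each. The bush plate lies flat on the mat, untouched, its middle within 75 mm along and 55 mm across of the mat's (all of step 2 and all of step 3); the arm keeps its last pose, push and grip.
It fails at once if another thing on the bench was disturbed (moved more than 30 mm) (distance of any of worm, bearing, offcut, pulley, spanner, bolt_a, bolt_b from where it was at the start of the episode above 0.03 m).
It fails at once if the bush plate or the shoe was dropped (falling free at over 0.45 m/s) ((contact force between bush_plate and the fingers below 0.2 N and linear speed of bush_plate above 0.45 m/s) or (contact force between shoe and the fingers below 0.2 N and linear speed of shoe above 0.45 m/s)).
It fails at once if the shoe was rammed against a stop (over 60 N) (contact force between shoe and back_rail above 60 N or contact force between shoe and end_stop above 60 N).
It also fails if it takes over 72 s, if anything falls off the work surface, if the arm or the gripper's body presses on something with over 40 N, if the wrist force passes 120 N, or if a joint passes its speed limit or range.

ROBOT

A 7-joint arm with a two-finger parallel gripper is mounted at the origin on the work surface. World frame = base frame: x ahead of the robot, y to its left, z up, the work surface at z = 0. Lengths are in m, angles in rad, forces in N, time in s.
With the tool pointing down it reaches from about 0.425 to 0.925 m from the base axis. Payload 6.8 kg.
Tool frame: the origin (TCP) lies at the very end of the fingers, on their centre line; the grasp point (between the pads) lies 19 mm behind it; z points along the fingers, y is the line along which they close (so a half turn about z gives the same grasp; the last joint's range is limited). The gripper opens to 85 mm and grips with 20 to 120 N. Pads are 22 mm wide; open, the fingers measure 114 mm over their backs; the gripper's body (76 mm by 85 mm) begins 54 mm behind the grasp point. The pads swing forward as they close: fully open they stand 13 mm farther back than shut.
Start: joints at [-1.346, 0.477, 0.022, 1.555, -0.011, 1.109, -0.083], TCP at [0.221, 0.638, 0.231] pointing down, gripper open.
Joint ranges: [-2.96, 2.96], [-0.34, 2.1], [-1.41, 1.46], [0.24, 2.44], [-1.37, 4.51], [0.17, 1.92], [-2.96, 2.96]. Speed limits (rad/s): [2.39, 2.39, 3.14, 3.14, 3.14, 3.14, 3.14].

INTERFACE

Orientations are given as a rotation vector (axis times angle).
In Python, from bench import r gives the robot as it stands.
- The arm moves only by the shell command python3 -m jog 'ROWS' [FORCE]. ROWS is JSON, a list of rows, each an object of numbers: "fingers": the finger opening in m, from 0 to 0.0854; "x", "y", "z": the shift along the tool's x, y, z in m; "rx", "ry", "rz": the turn, a rotation vector about the tool's x, y, z in degrees. In form: [{"fingers": .., "x": .., "y": .., "z": .., "rx": .., "ry": .., "rz": ..}, ...]. A call has 1 to 8 rows; each row shifts and turns the commanded pose from where the row before left it, along the tool's axes as they then stand; what a row does not reach is not made up. A row lasts 1/8 s, in which the tool goes at most 62.5 mm and 10.7 degrees, less where a joint would pass 70% of its speed; a pose out of reach is approached as far as the arm can. A call is refused whole if a number of a shift passes 0.0625 or a number of a turn 10.7, either way. A call with a gripper value outside its range is refused whole. The fingers move at their own pace and stop on an object; FORCE is the grip in N (left out, the last holds). Time passes only in rows, so rows that do not move let the fingers close. It gives the time, the measured TCP pose, the force, the opening and the grip force at its end, in the units of the state.
- r.get_obs(): the state, without advancing time (a new reading comes with each control period).
- r.grab_frame(name): name is "scene" or "top"; returns (picture, depth): 384x512x3 uint8, red, green, blue; 384x512 float32, m along the optical axis (not along the pixel's ray), 0 where there is no reading.
- r.get_calibration(name): a dict with "mtx" (3x3 intrinsics, pixels), "extrinsics" (4x4, takes a point from camera to world coordinates). Camera axes: x right, y down, z forward; pixel columns grow to the right and rows downward; lengths in m; the calibration is good to about 2 mm. A picture is of the moment at which its call begins. get_calibration takes no time and is no camera call.
- r.hand_in(): hands the job in; it is judged then, once.
Trained networks look in the newest picture that a camera, given by its name, has taken for a name from the list of things; names that differ only in an ending like _2 or _b are one class to them, and where a whole thing is asked for, a point or a joint stands for the part that bears it (a point fixed in the world has none). Each returns a list of dicts, best first, with "score" (0 to 1); they miss things now and then, are a little off and sometimes report something else, mostly with a low value. They report only what shows in the picture. A call takes as long as a camera call. They do not tell look-alikes from the thing itself.
- r.search_frame(target, camera): "xyz" ([x, y, z] in m, in world coordinates, good to about 4 mm: the middle of the surface that is visible of it).
- r.landmark_of(target, camera): "xyz" ([x, y, z] in m, in world coordinates, good to about 4 mm: a listed point, or the origin of a listed thing).
The state is a dict: "clock": time; "joints": joint angles; "qvel": joint speeds; "tau": joint torques, N m; "tcp_pos": TCP position; "orientation": TCP orientation; "contact_force": force on the tool from outside, world axes, zero at the start; "moment": the same for the moment, N m; "grip_width": finger opening in m; "gripper_force": force on a finger pad.
Only numpy, scipy, OpenCV 4.12 (cv2) and the standard library are available. Lean on these libraries where they do the work, as an engineer would, in place of code of your own. Each camera call takes 0.05 s, during which the arm holds its last target. There are 200 camera calls.

## Working session

There is one attempt and no reset: what is moved stays moved. The work goes in short steps, Python scripts to look and compute and a shell command to move; the robot and the scene stay as the last step left them, time stands still between calls to the robot, and variables do not carry over. Pictures are saved under pics/ and viewed, at most 10 in all, crops included, and the job is handed in when it is done.

```bash
ls; mkdir -p pics; python3 - <<'E'
from bench import r
import cv2,numpy as np
o=r.get_obs();print({k:np.round(v,3).tolist() for k,v in o.items()})
for c in("scene","top"):
    im,d=r.grab_frame(c);cv2.imwrite(f"pics/{c}0.png",cv2.resize(im[:,:,::-1],(800,600)))
    k=r.get_calibration(c);print(c,np.round(k["mtx"],1).tolist(),np.round(k["extrinsics"],3).tolist())
for n in "jig jig_pin jig_clamp back_rail end_stop bush_plate plate_grip mat shoe worm bearing offcut pulley spanner bolt_a".split():
    for c in("scene","top"):
        print(n,c,[(np.round(x["xyz"],3).tolist(),round(x["score"],2)) for x in r.landmark_of(n,c)[:4]])
E
```

```text
pics
{'clock': 0.0, 'joints': [-1.346, 0.478, 0.022, 1.556, -0.012, 1.109, -0.083], 'qvel': [-0.001, -0.002, 0.001, -0.001, 0.001, 0.0, 0.0], 'tau': [-0.0, -59.644, 1.608, -28.119, 0.012, 0.009, -0.0], 'tcp_pos': [0.22, 0.637, 0.23], 'orientation': [-0.52, -3.098, 0.003], 'contact_force': [0.167, 0.569, -0.46], 'moment': [0.002, -0.016, 0.074], 'gripper_force': 0.0, 'grip_width': 0.085}
scene [[424.1, 0.0, 261.7], [0.0, 424.1, 193.1], [0.0, 0.0, 1.0]] [[-0.807, 0.363, -0.466, 1.102], [0.591, 0.477, -0.65, 0.789], [-0.014, -0.8, -0.6, 0.807], [0.0, 0.0, 0.0, 1.0]]
top [[362.3, 0.0, 257.6], [0.0, 362.3, 187.1], [0.0, 0.0, 1.0]] [[-0.006, -0.996, 0.093, 0.444], [-1.0, 0.006, -0.0, 0.034], [-0.0, -0.093, -0.996, 1.214], [0.0, 0.0, 0.0, 1.0]]
jig scene [([0.496, 0.301, -0.002], 0.89)]
jig top [([0.494, 0.309, 0.0], 0.56)]
jig_pin scene [([0.494, 0.305, 0.064], 0.63), ([0.561, 0.31, 0.08], 0.61), ([0.536, 0.019, -0.001], 0.6), ([0.736, -0.115, -0.004], 0.41)]
jig_pin top [([0.562, 0.312, 0.078], 0.81), ([0.746, 0.036, 0.003], 0.41)]
jig_clamp scene [([0.496, 0.258, 0.032], 0.95)]
jig_clamp
[... 817 characters left out ...]
34, -0.116, -0.002], 0.63), ([0.636, -0.039, 0.001], 0.48)]
worm top [([0.635, -0.037, -0.0], 0.72)]
bearing scene [([0.442, -0.016, 0.002], 0.65)]
bearing top [([0.742, 0.041, 0.006], 0.65), ([0.438, -0.02, -0.002], 0.52)]
offcut scene [([0.735, -0.114, -0.001], 0.69)]
offcut top [([0.737, -0.296, 0.0], 0.69), ([0.731, -0.113, -0.004], 0.58), ([0.491, 0.308, 0.002], 0.38)]
pulley scene [([0.774, 0.216, 0.0], 0.64)]
pulley top [([0.773, 0.21, -0.001], 0.94)]
spanner scene [([0.743, -0.291, 0.0], 0.64)]
spanner top [([0.737, -0.292, 0.002], 0.9)]
bolt_a scene [([0.68, 0.428, 0.001], 0.78), ([0.748, 0.034, -0.005], 0.42)]
bolt_a top [([0.744, 0.037, 0.004], 0.4), ([0.681, 0.429, 0.001], 0.37)]
```

View pics/scene0.png

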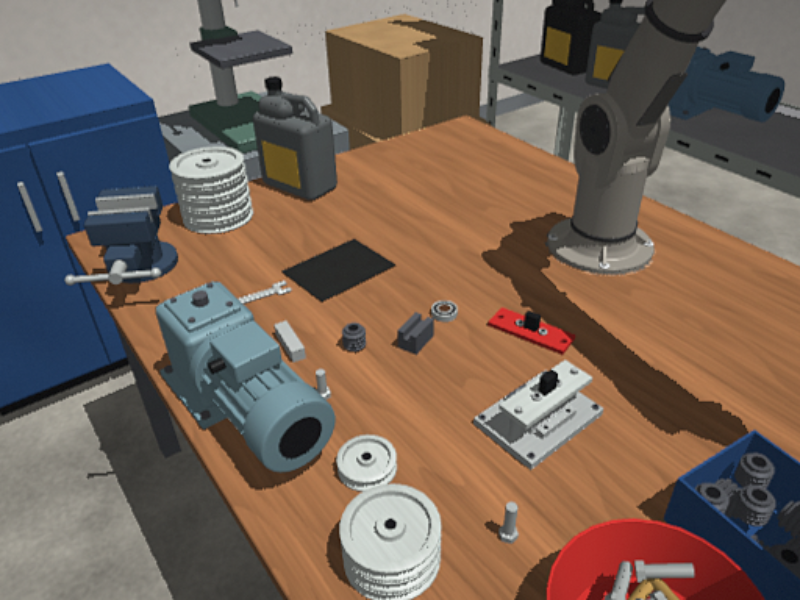

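View pics/top0.png

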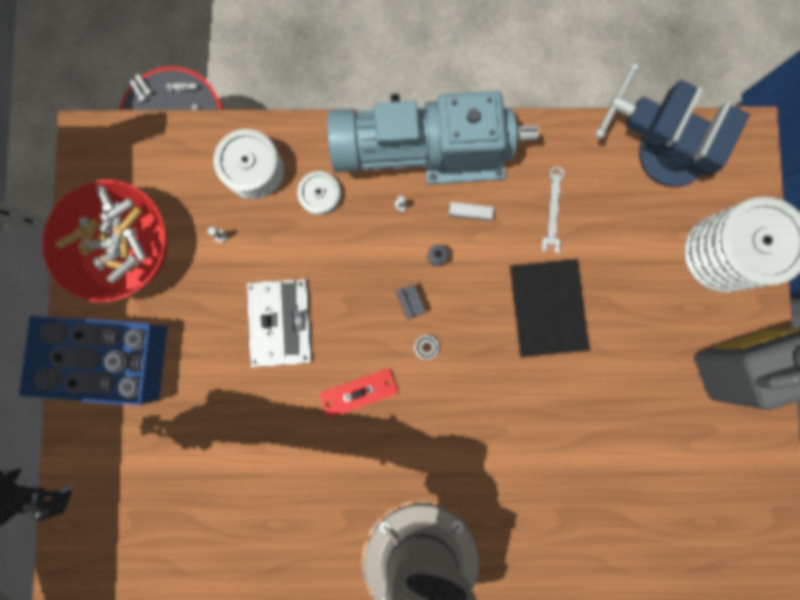

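Both views show two bush-plate shapes. The bare aluminium one sits on the jig (scene 545,393; top 280,322). The red one lies on the bench (scene 532,328; top 358,392) and is a look-alike, so the aluminium one is meant. The shoe is at scene (415,332), top (411,301), and the mat at scene (338,269), top (549,308). Next I'll take the confirming crop and measure poses from depth.

```bash
cat >h.py <<'E'
from bench import r
import cv2,numpy as np
def cloud(c):
    im,d=r.grab_frame(c);k=r.get_calibration(c);M=k["mtx"];T=k["extrinsics"]
    v,u=np.nonzero(d>0);z=d[v,u]
    P=np.c_[(u-M[0,2])*z/M[0,0],(v-M[1,2])*z/M[1,1],z]@T[:3,:3].T+T[:3,3]
    return im,P,im[v,u].astype(int),np.c_[u,v]
def rect(P):
    a=cv2.minAreaRect((P[:,:2]*1000).astype(np.float32));(w,h)=a[1]
    b=cv2.boxPoints(a);e=b[1]-b[0];f=b[2]-b[1];L=e if np.hypot(*e)>np.hypot(*f) else f
    return np.round(a[0],1).tolist(),np.round(sorted(a[1]),1).tolist(),round((np.degrees(np.arctan2(L[1],L[0]))+90)%180-90,1)
E
cat >m.py <<'E'
from h import *
def near(P,x,y,s,z0,z1):return (abs(P[:,0]-x)<s)&(abs(P[:,1]-y)<s)&(P[:,2]>z0)&(P[:,2]<z1)
for c in("scene","top"):
    im,P,C,uv=cloud(c)
    for n,a in dict(platetop=(.495,.307,.11,.062,.085),grip=(.495,.307,.06,.09,.12),floor=(.495,.307,.13,.010,.022),shoe=(.534,.018,.06,.033,.06),shoeall=(.534,.018,.06,.01,.06)).items():
        m=near(P,*a);Q=P[m]
        print(c,n,m.sum(),np.median(Q[:,2]).round(4),rect(Q) if m.sum()>5 else 0)
    m=near(P,.524,-.28,.15,-.01,.02)&(C.sum(1)<130)
    print(c,"mat",m.sum(),np.median(P[m,2]).round(4),rect(P[m]))
E
python3 m.py; python3 - <<'E'
from h import *
im,d=r.grab_frame("scene")
cv2.imwrite("pics/crop1.png",cv2.resize(im[185:305,230:390,::-1],(800,600),interpolation=cv2.INTER_CUBIC))
E
```

```text
scene platetop 1062 0.0711 ([495.8, 307.1], [58.6, 159.3], np.float32(3.5))
scene grip 99 0.1028 ([497.2, 308.9], [16.4, 29.4], np.float32(-0.4))
scene floor 1369 0.0152 ([497.0, 299.4], [126.2, 179.5], np.float32(3.7))
scene shoe 197 0.04 ([537.9, 19.4], [43.5, 69.1], np.float32(20.4))
scene shoeall 374 0.0341 ([538.1, 19.9], [43.2, 70.3], np.float32(21.8))
scene mat 1364 0.0026 ([526.2, -278.2], [153.5, 200.8], np.float32(4.5))
top platetop 848 0.0718 ([494.2, 306.8], [57.0, 156.0], np.float32(4.0))
top grip 56 0.1045 ([494.2, 306.2], [15.7, 28.2], np.float32(3.5))
top floor 967 0.0155 ([494.7, 298.7], [125.2, 175.8], np.float32(3.9))
top shoe 163 0.0412 ([536.4, 19.5], [39.8, 64.2], np.float32(22.2))
top shoeall 250 0.0394 ([536.4, 19.5], [40.0, 64.2], np.float32(22.1))
top mat 185 0.0035 ([524.8, -280.3], [129.3, 183.3], np.float32(6.1))
```

View pics/crop1.png

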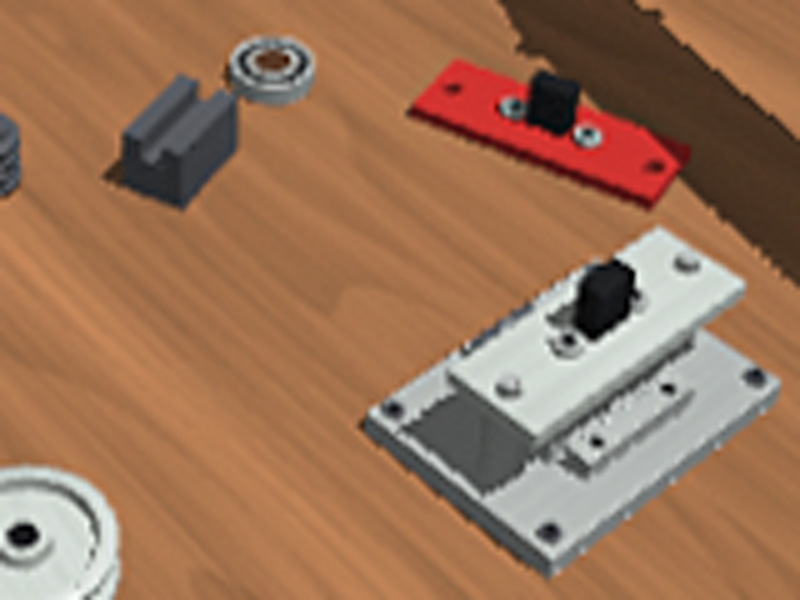

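The crop confirms it: the aluminium plate, with pins through its ends and the grip block at crop (605,297), is on the jig; the red look-alike is at crop (550,125). The shoe is at crop (180,140), groove up. Measured heights agree with the text: plate top 71.5 mm, grip 104, floor 15.5, shoe 41.

```bash
cat >go.py <<'E'
import sys,numpy as np
from bench import r
from scipy.spatial.transform import Rotation as R
# target x y z (mm), dir of tool y (deg, mod 180): prints turn, then shift in tool axes AFTER that turn
x,y,z,a=map(float,sys.argv[1:5]);o=r.get_obs()
m=R.from_rotvec(o["orientation"]);ty=m.as_matrix()[:,1];cur=np.degrees(np.arctan2(ty[1],ty[0]))
d=(a-cur+90)%180-90;g=np.radians(cur+d);Y=np.array([np.cos(g),np.sin(g),0]);Z=np.array([0,0,-1.]);X=np.cross(Y,Z)
n=m*R.from_euler("z",-d,degrees=True);T=R.from_matrix(np.c_[X,Y,Z])
s=np.array([x,y,z])/1000-o["tcp_pos"]
print("t",round(o["clock"],2),"tcp",(o["tcp_pos"]*1).round(4) if hasattr(o["tcp_pos"],'round') else o["tcp_pos"],"rz",round(-d,2),"tilt rx,ry",np.degrees((n.inv()*T).as_rotvec()).round(2)[:2],"shift mm",(T.as_matrix().T@s*1000).round(1),"F",np.round(o["contact_force"],1))
E
python3 go.py 494.5 307 160 93.8
```

```text
t 1.75 tcp [0.2205 0.638  0.2313] rz -22.87 tilt rx,ry [-0. -0.] shift mm [-251.5 -348.4   71.3] F [ 0.4  1.1 -0.2]
```

```bash
python3 -m jog '[{"rz":-7.6},{"rz":-7.6},{"rz":-7.6},{"x":-0.02,"y":-0.028},{"x":-0.025,"y":-0.035},{"x":-0.025,"y":-0.035},{"x":-0.025,"y":-0.035},{"x":-0.025,"y":-0.035}]'
python3 -m jog '[{"x":-0.025,"y":-0.035},{"x":-0.025,"y":-0.035},{"x":-0.025,"y":-0.035},{"x":-0.025,"y":-0.035,"z":0.02},{"x":-0.02,"y":-0.025,"z":0.02},{"x":-0.01,"y":-0.013,"z":0.02},{"z":0.01},{}]'
python3 go.py 494.5 307 79 93.8
```

```text
t 1.75 tcp [0.2205 0.638  0.2313] rz -22.87 tilt rx,ry [-0. -0.] shift mm [-251.5 -348.4  152.3] F [ 0.4  1.1 -0.2]validation failed for argument at $[0]...
validation failed for argument at $[0]...
```

```bash
python3 -m jog '[{"fingers":0.085,"x":0,"y":0,"z":0,"rx":0,"ry":0,"rz":-7.6},{"fingers":0.085,"x":0,"y":0,"z":0,"rx":0,"ry":0,"rz":-7.6},{"fingers":0.085,"x":0,"y":0,"z":0,"rx":0,"ry":0,"rz":-7.6},{"fingers":0.085,"x":-0.025,"y":-0.035,"z":0,"rx":0,"ry":0,"rz":0}]'; python3 -m jog -h | head -20
python3 go.py 494.5 307 160 93.8
```

```text
clock: 2.25
tcp_pos: [0.2444, 0.6068, 0.231]
orientation: [0.114, -3.137, -0.003]
contact_force: [1.9, -0.9, 0.2]
grip_width: 0.0848
gripper_force: 0.0
t 2.25 tcp [0.2444 0.6068 0.231 ] rz 0.37 tilt rx,ry [ 0.1  -0.12] shift mm [-229.7 -315.7   71. ] F [ 1.9 -0.9  0.2]invalid input: not JSON, or not a number
```

```bash
python3 -m jog '[{"fingers":0.085,"x":-0.028,"y":-0.04,"z":0,"rx":0,"ry":0,"rz":0},{"fingers":0.085,"x":-0.028,"y":-0.04,"z":0,"rx":0,"ry":0,"rz":0},{"fingers":0.085,"x":-0.028,"y":-0.04,"z":0,"rx":0,"ry":0,"rz":0},{"fingers":0.085,"x":-0.028,"y":-0.04,"z":0,"rx":0,"ry":0,"rz":0},{"fingers":0.085,"x":-0.028,"y":-0.04,"z":0,"rx":0,"ry":0,"rz":0},{"fingers":0.085,"x":-0.028,"y":-0.04,"z":0.02,"rx":0,"ry":0,"rz":0},{"fingers":0.085,"x":-0.028,"y":-0.035,"z":0.02,"rx":0,"ry":0,"rz":0},{"fingers":0.085,"x":-0.02,"y":-0.025,"z":0.01,"rx":0,"ry":0,"rz":0}]'
python3 -m jog '[{"fingers":0.085,"x":-0.008,"y":-0.01,"z":0.01,"rx":0,"ry":0,"rz":0},{"fingers":0.085,"x":0,"y":0,"z":0,"rx":0,"ry":0,"rz":0}]'
python3 go.py 494.5 307 79 93.8
```

```text
clock: 3.25
tcp_pos: [0.4839, 0.3169, 0.1804]
orientation: [0.099, -3.14, 0.002]
contact_force: [0.4, 0.4, 0.0]
grip_width: 0.0849
gripper_force: 0.0
clock: 3.5
tcp_pos: [0.4911, 0.3097, 0.1707]
orientation: [0.101, -3.139, 0.001]
contact_force: [-0.4, 1.3, -0.2]
grip_width: 0.085
gripper_force: 0.0
t 3.5 tcp [0.4911 0.3097 0.1707] rz -0.12 tilt rx,ry [-0.03 -0.06] shift mm [-3.2 -2.9 91.7] F [-0.4  1.3 -0.2]
```

```bash
python3 -m jog '[{"fingers":0.085,"x":-0.003,"y":-0.003,"z":0.02,"rx":0,"ry":0,"rz":0},{"fingers":0.085,"x":0,"y":0,"z":0.03,"rx":0,"ry":0,"rz":0},{"fingers":0.06,"x":0,"y":0,"z":0.03,"rx":0,"ry":0,"rz":0},{"fingers":0.04,"x":0,"y":0,"z":0.011,"rx":0,"ry":0,"rz":0},{"fingers":0.03,"x":0,"y":0,"z":0,"rx":0,"ry":0,"rz":0},{"fingers":0.01,"x":0,"y":0,"z":0,"rx":0,"ry":0,"rz":0},{"fingers":0.0,"x":0,"y":0,"z":0,"rx":0,"ry":0,"rz":0},{"fingers":0.0,"x":0,"y":0,"z":0,"rx":0,"ry":0,"rz":0}]' 40
python3 -m jog '[{"fingers":0,"x":0,"y":0,"z":0,"rx":0,"ry":0,"rz":0},{"fingers":0,"x":0,"y":0,"z":0,"rx":0,"ry":0,"rz":0}]'
python3 go.py 494.5 307 79 93.8
```

```text
clock: 4.5
tcp_pos: [0.4952, 0.3079, 0.0815]
orientation: [-0.102, 3.138, 0.003]
contact_force: [-1.9, 0.8, 6.6]
grip_width: 0.0153
gripper_force: 43.1
clock: 4.75
tcp_pos: [0.4952, 0.308, 0.0816]
orientation: [-0.102, 3.138, 0.003]
contact_force: [-1.6, -0.4, 6.7]
grip_width: 0.015
gripper_force: 43.1
t 4.75 tcp [0.4952 0.308  0.0816] rz -0.06 tilt rx,ry [0.1  0.09] shift mm [ 0.8 -0.9  2.6] F [-1.6 -0.4  6.7]
```

```bash
python3 -m jog '[{"fingers":0,"x":0,"y":0,"z":-0.004,"rx":0,"ry":0,"rz":0},{"fingers":0,"x":0,"y":0,"z":-0.006,"rx":0,"ry":0,"rz":0},{"fingers":0,"x":0,"y":0,"z":-0.008,"rx":0,"ry":0,"rz":0},{"fingers":0,"x":0,"y":0,"z":-0.01,"rx":0,"ry":0,"rz":0},{"fingers":0,"x":0,"y":0,"z":-0.01,"rx":0,"ry":0,"rz":0},{"fingers":0,"x":0,"y":0,"z":-0.015,"rx":0,"ry":0,"rz":0},{"fingers":0,"x":0,"y":0,"z":-0.015,"rx":0,"ry":0,"rz":0},{"fingers":0,"x":0,"y":0,"z":0,"rx":0,"ry":0,"rz":0}]'
python3 go.py 525.5 -279.5 170 94
python3 - <<'E'
from h import *
im,d=r.grab_frame("scene")
cv2.imwrite("pics/lift.png",cv2.resize(im[145:305,210:420,::-1],(788,600)))
E
```

```text
clock: 5.75
tcp_pos: [0.4956, 0.3078, 0.1501]
orientation: [-0.102, 3.137, 0.003]
contact_force: [-0.2, -0.6, -2.6]
grip_width: 0.0153
gripper_force: 41.8
t 5.75 tcp [0.4956 0.3078 0.1501] rz -0.27 tilt rx,ry [0.11 0.16] shift mm [  11.1 -587.9  -19.9] F [-0.2 -0.6 -2.6]
```

View pics/lift.png

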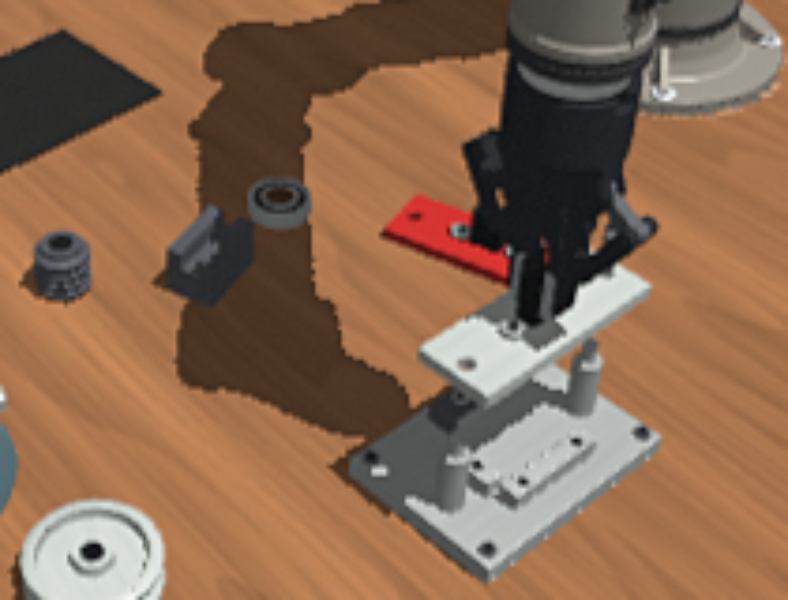

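The plate is off the pins and held level: underside at about crop (530,350), both pins free at (590,350) and (455,455). Now carrying it to the mat.

```bash
python3 -m jog '[{"fingers":0,"x":0,"y":-0.01,"z":-0.02,"rx":0,"ry":0,"rz":0},{"fingers":0,"x":0,"y":-0.025,"z":0,"rx":0,"ry":0,"rz":0},{"fingers":0,"x":0.002,"y":-0.035,"z":0,"rx":0,"ry":0,"rz":0},{"fingers":0,"x":0.002,"y":-0.04,"z":0,"rx":0,"ry":0,"rz":0},{"fingers":0,"x":0.002,"y":-0.04,"z":0,"rx":0,"ry":0,"rz":0},{"fingers":0,"x":0.002,"y":-0.04,"z":0,"rx":0,"ry":0,"rz":0},{"fingers":0,"x":0.002,"y":-0.04,"z":0,"rx":0,"ry":0,"rz":0},{"fingers":0,"x":0.001,"y":-0.04,"z":0,"rx":0,"ry":0,"rz":0}]' 60
python3 -m jog '[{"fingers":0,"x":0,"y":-0.04,"z":0,"rx":0,"ry":0,"rz":0},{"fingers":0,"x":0,"y":-0.04,"z":0,"rx":0,"ry":0,"rz":0},{"fingers":0,"x":0,"y":-0.04,"z":0,"rx":0,"ry":0,"rz":0},{"fingers":0,"x":0,"y":-0.04,"z":0,"rx":0,"ry":0,"rz":0},{"fingers":0,"x":0,"y":-0.04,"z":0,"rx":0,"ry":0,"rz":0},{"fingers":0,"x":0,"y":-0.04,"z":0,"rx":0,"ry":0,"rz":0},{"fingers":0,"x":0,"y":-0.03,"z":0,"rx":0,"ry":0,"rz":0},{"fingers":0,"x":0,"y":-0.02,"z":0,"rx":0,"ry":0,"rz":0}]'
python3 go.py 525.5 -279.5 80 94
```

```text
clock: 6.8
tcp_pos: [0.501, 0.0349, 0.1692]
orientation: [-0.101, 3.14, 0.0]
contact_force: [0.4, 1.2, -2.6]
grip_width: 0.0145
gripper_force: 64.9
clock: 7.8
tcp_pos: [0.5195, -0.2546, 0.169]
orientation: [-0.099, 3.14, -0.001]
contact_force: [0.2, 0.1, -2.8]
grip_width: 0.015
gripper_force: 64.7
t 7.8 tcp [ 0.5195 -0.2546  0.169 ] rz -0.39 tilt rx,ry [-0.02  0.01] shift mm [ -4.3 -25.3  89. ] F [ 0.2  0.1 -2.8]
```

```bash
python3 -m jog '[{"fingers":0,"x":-0.004,"y":-0.02,"z":0,"rx":0,"ry":0,"rz":0},{"fingers":0,"x":0,"y":-0.005,"z":0.025,"rx":0,"ry":0,"rz":0},{"fingers":0,"x":0,"y":0,"z":0.035,"rx":0,"ry":0,"rz":0},{"fingers":0,"x":0,"y":0,"z":0.035,"rx":0,"ry":0,"rz":0},{"fingers":0,"x":0,"y":0,"z":0.025,"rx":0,"ry":0,"rz":0},{"fingers":0,"x":0,"y":0,"z":0.012,"rx":0,"ry":0,"rz":0},{"fingers":0,"x":0,"y":0,"z":0.004,"rx":0,"ry":0,"rz":0},{"fingers":0,"x":0,"y":0,"z":0.0,"rx":0,"ry":0,"rz":0}]'
python3 go.py 525.5 -279.5 23.5 94
python3 - <<'E'
from h import *
for c in("scene","top"):
    im,P,C,uv=cloud(c)
    for n,(z0,z1,xs) in dict(floor=(.008,.022,.13),stops=(.025,.036,.06),posts=(.05,.09,.1)).items():
        m=(abs(P[:,0]-.495)<xs)&(abs(P[:,1]-.307)<.1)&(P[:,2]>z0)&(P[:,2]<z1)
        print(c,n,m.sum(),np.median(P[m,2]).round(4),rect(P[m]))
    for n in "jig jig_pin jig_clamp back_rail end_stop shoe".split():
        print(n,c,[(np.round(x["xyz"],3).tolist(),round(x["score"],2)) for x in r.landmark_of(n,c)[:2]])
    cv2.imwrite(f"pics/jig_{c}.png",cv2.resize(im[200:310,300:400,::-1] if c=="scene" else im[170:245,150:250,::-1],None,fx=6,fy=5.4 if c=="scene" else 6,interpolation=cv2.INTER_CUBIC))
E
```

```text
clock: 8.8
tcp_pos: [0.5263, -0.2772, 0.0329]
orientation: [-0.103, 3.139, -0.0]
contact_force: [0.3, -0.0, -2.7]
grip_width: 0.0148
gripper_force: 64.7
t 8.8 tcp [ 0.5263 -0.2772  0.0329] rz -0.25 tilt rx,ry [-0.02  0.05] shift mm [ 1.  -2.2  9.4] F [ 0.3 -0.  -2.7]
scene floor 2069 0.0151 ([497.4, 299.8], [126.4, 178.6], np.float32(4.1))
scene stops 356 0.0289 ([490.4, 293.8], [96.8, 108.1], np.float32(3.1))
scene posts 148 0.0613 ([498.5, 307.8], [19.6, 150.8], np.float32(4.3))
jig scene [([0.494, 0.302, -0.002], 0.97), ([0.498, 0.26, 0.03], 0.51)]
jig_pin scene [([0.563, 0.311, 0.081], 0.65)]
jig_clamp scene [([0.495, 0.258, 0.03], 0.8), ([0.524, -0.276, 0.017], 0.31)]
back_rail scene [([0.493, 0.334, 0.013], 0.65), ([0.747, 0.037, -0.003], 0.29)]
end_stop scene [([0.531, 0.307, 0.013], 0.52)]
shoe scene [([0.535, 0.022, 0.0], 0.7)]
top floor 1636 0.0155 ([494.7, 298.7], [125.7, 176.1], np.float32(4.1))
top stops 254 0.0296 ([495.5, 292.9], [96.1, 117.3], np.float32(1.7))
top posts 68 0.0627 ([494.3, 306.4], [19.3, 147.4], np.float32(4.2))
jig top [([0.492, 0.31, 0.0], 0.98)]
jig_pin top [([0.564, 0.314, 0.077], 0.94)]
jig_clamp top [([0.499, 0.258, 0.03], 0.62)]
back_rail top [([0.491, 0.332, 0.02], 0.67)]
end_stop top [([0.534, 0.309, 0.013], 0.49)]
shoe top [([0.533, 0.022, -0.002], 0.65)]
```

View pics/jig_top.png

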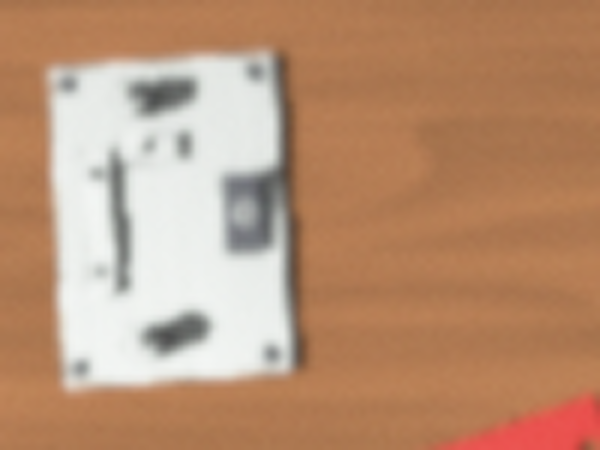

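The top crop shows the empty jig: long rail at (105,220) on world +y, short stop at (155,145) on world +x, clamp at (247,215) and posts at (165,95) and (178,330). The layout is as described, yaw about 4°. Now setting the plate down.

```bash
python3 -m jog '[{"fingers":0,"x":0,"y":-0.002,"z":0.003,"rx":0,"ry":0,"rz":0},{"fingers":0,"x":0,"y":0,"z":0.003,"rx":0,"ry":0,"rz":0},{"fingers":0,"x":0,"y":0,"z":0.002,"rx":0,"ry":0,"rz":0},{"fingers":0,"x":0,"y":0,"z":0.001,"rx":0,"ry":0,"rz":0},{"fingers":0,"x":0,"y":0,"z":0.0,"rx":0,"ry":0,"rz":0}]'
python3 go.py 525.5 -279.5 23.5 94
```

```text
clock: 10.12
tcp_pos: [0.5257, -0.2791, 0.0237]
orientation: [0.102, -3.14, -0.001]
contact_force: [-3.9, 1.0, 4.2]
grip_width: 0.0146
gripper_force: 65.6
t 10.12 tcp [ 0.5257 -0.2791  0.0237] rz -0.28 tilt rx,ry [ 0.02 -0.01] shift mm [ 0.2 -0.4  0.2] F [-3.9  1.   4.2]
```

```bash
python3 -m jog '[{"fingers":0.025,"x":0,"y":0,"z":0,"rx":0,"ry":0,"rz":0},{"fingers":0.04,"x":0,"y":0,"z":0,"rx":0,"ry":0,"rz":0},{"fingers":0.04,"x":0,"y":0,"z":0,"rx":0,"ry":0,"rz":0},{"fingers":0.04,"x":0,"y":0,"z":-0.01,"rx":0,"ry":0,"rz":0},{"fingers":0.04,"x":0,"y":0,"z":-0.025,"rx":0,"ry":0,"rz":0},{"fingers":0.04,"x":0,"y":0,"z":-0.03,"rx":0,"ry":0,"rz":0},{"fingers":0.085,"x":0,"y":0,"z":-0.03,"rx":0,"ry":0,"rz":0},{"fingers":0.085,"x":0,"y":0,"z":-0.02,"rx":0,"ry":0,"rz":0}]'
python3 go.py 536.5 19.5 120 112
python3 - <<'E'
from h import *
im,P,C,uv=cloud("scene")
for n in("bush_plate","mat"): print(n,[(np.round(x["xyz"],3).tolist(),round(x["score"],2)) for x in r.landmark_of(n,"scene")[:3]])
m=(abs(P[:,0]-.525)<.1)&(abs(P[:,1]+.28)<.07)&(P[:,2]>.008)&(P[:,2]<.018);print(m.sum(),np.median(P[m,2]),rect(P[m]))
cv2.imwrite("pics/mat.png",cv2.resize(im[130:210,160:270,::-1],(800,582)))
E
```

```text
clock: 11.12
tcp_pos: [0.5264, -0.2795, 0.1406]
orientation: [-0.102, 3.138, -0.001]
contact_force: [-0.2, -0.3, -0.3]
grip_width: 0.0746
gripper_force: 0.0
t 11.12 tcp [ 0.5264 -0.2795  0.1406] rz -18.28 tilt rx,ry [-0.09  0.1 ] shift mm [-121.4  273.4   20.6] F [-0.2 -0.3 -0.3]
bush_plate [([0.347, 0.128, 0.003], 0.9), ([0.525, -0.278, 0.009], 0.62)]
mat [([0.524, -0.276, -0.001], 0.63)]
418 0.01248238258399842 ([519.1, -278.6], [64.5, 176.2], np.float32(1.7))
```

View pics/mat.png

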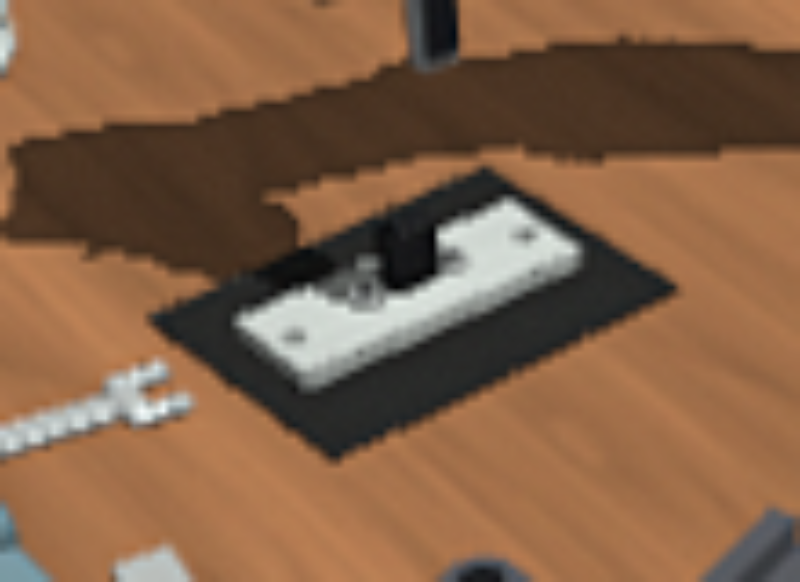

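The plate lies flat in the middle of the mat and is released: grip block at (408,250), plate at (408,295), with mat showing all round. Next, the shoe.

```bash
python3 -m jog '[{"fingers":0.085,"x":0,"y":0,"z":0,"rx":0,"ry":0,"rz":-9.1},{"fingers":0.085,"x":0,"y":0,"z":0,"rx":0,"ry":0,"rz":-9.2},{"fingers":0.085,"x":-0.02,"y":0.04,"z":0,"rx":0,"ry":0,"rz":0},{"fingers":0.085,"x":-0.02,"y":0.05,"z":0,"rx":0,"ry":0,"rz":0},{"fingers":0.085,"x":-0.02,"y":0.05,"z":0,"rx":0,"ry":0,"rz":0},{"fingers":0.085,"x":-0.02,"y":0.05,"z":0,"rx":0,"ry":0,"rz":0},{"fingers":0.085,"x":-0.02,"y":0.05,"z":0,"rx":0,"ry":0,"rz":0},{"fingers":0.085,"x":-0.02,"y":0.033,"z":0,"rx":0,"ry":0,"rz":0}]'
python3 -m jog '[{"fingers":0.085,"x":0,"y":0,"z":0.02,"rx":0,"ry":0,"rz":0},{"fingers":0.085,"x":0,"y":0,"z":0,"rx":0,"ry":0,"rz":0}]'
python3 go.py 536.5 19.5 17 112
```

```text
clock: 12.28
tcp_pos: [0.5334, 0.0217, 0.1372]
orientation: [0.604, -3.081, -0.001]
contact_force: [1.2, -1.2, 0.4]
grip_width: 0.085
gripper_force: 0.0
clock: 12.52
tcp_pos: [0.5328, 0.0191, 0.1163]
orientation: [0.601, -3.079, -0.0]
contact_force: [-0.1, -0.7, 0.6]
grip_width: 0.0852
gripper_force: 0.0
t 12.53 tcp [0.5328 0.0191 0.1163] rz 0.08 tilt rx,ry [ 0.06 -0.26] shift mm [-3.6 -1.1 99.3] F [-0.1 -0.7  0.6]
```

```bash
python3 -m jog '[{"fingers":0.085,"x":-0.0035,"y":-0.001,"z":0.03,"rx":0,"ry":-0.2,"rz":0},{"fingers":0.085,"x":0,"y":0,"z":0.03,"rx":0,"ry":0,"rz":0},{"fingers":0.085,"x":0,"y":0,"z":0.025,"rx":0,"ry":0,"rz":0},{"fingers":0.085,"x":0,"y":0,"z":0.014,"rx":0,"ry":0,"rz":0},{"fingers":0.06,"x":0,"y":0,"z":0,"rx":0,"ry":0,"rz":0},{"fingers":0.03,"x":0,"y":0,"z":0,"rx":0,"ry":0,"rz":0},{"fingers":0.02,"x":0,"y":0,"z":0,"rx":0,"ry":0,"rz":0},{"fingers":0.02,"x":0,"y":0,"z":0,"rx":0,"ry":0,"rz":0}]' 80
python3 -m jog '[{"fingers":0,"x":0,"y":0,"z":0,"rx":0,"ry":0,"rz":0},{"fingers":0,"x":0,"y":0,"z":0,"rx":0,"ry":0,"rz":0}]' 80
python3 go.py 536.5 19.5 17 112
```

```text
clock: 13.52
tcp_pos: [0.5396, 0.0195, 0.0206]
orientation: [-0.599, 3.078, 0.001]
contact_force: [-0.8, -0.3, 6.8]
grip_width: 0.0382
gripper_force: 82.1
clock: 13.78
tcp_pos: [0.5396, 0.0195, 0.0206]
orientation: [-0.599, 3.078, 0.001]
contact_force: [-0.3, 0.4, 6.5]
grip_width: 0.0382
gripper_force: 82.1
t 13.78 tcp [0.5396 0.0195 0.0206] rz 0.02 tilt rx,ry [-0.03  0.33] shift mm [2.8 1.1 3.6] F [-0.3  0.4  6.5]
```

```bash
python3 -m jog '[{"fingers":0,"x":0,"y":0,"z":-0.01,"rx":0,"ry":0,"rz":0},{"fingers":0,"x":0,"y":0,"z":-0.025,"rx":0,"ry":0,"rz":0},{"fingers":0,"x":0,"y":0,"z":-0.035,"rx":0,"ry":0,"rz":0},{"fingers":0,"x":0,"y":0,"z":-0.035,"rx":0,"ry":0,"rz":0},{"fingers":0,"x":0,"y":0,"z":-0.015,"rx":0,"ry":0,"rz":4},{"fingers":0,"x":0,"y":0,"z":0,"rx":0,"ry":0,"rz":7},{"fingers":0,"x":0,"y":0,"z":0,"rx":0,"ry":0,"rz":7},{"fingers":0,"x":0,"y":0,"z":0,"rx":0,"ry":0,"rz":0}]'
python3 go.py 490 298.7 130 94
```

```text
clock: 14.78
tcp_pos: [0.5372, 0.0194, 0.1391]
orientation: [-0.112, 3.138, 0.002]
contact_force: [0.2, -0.5, -6.0]
grip_width: 0.0383
gripper_force: 81.8
t 14.78 tcp [0.5372 0.0194 0.1391] rz 0.11 tilt rx,ry [0.05 0.12] shift mm [ 27.6 282.    9.1] F [ 0.2 -0.5 -6. ]
```

```bash
python3 -m jog '[{"fingers":0,"x":0.002,"y":0.02,"z":0,"rx":0,"ry":0,"rz":0},{"fingers":0,"x":0.004,"y":0.04,"z":0,"rx":0,"ry":0,"rz":0},{"fingers":0,"x":0.004,"y":0.045,"z":0,"rx":0,"ry":0,"rz":0},{"fingers":0,"x":0.005,"y":0.05,"z":0,"rx":0,"ry":0,"rz":0},{"fingers":0,"x":0.005,"y":0.05,"z":0,"rx":0,"ry":0,"rz":0},{"fingers":0,"x":0.004,"y":0.045,"z":0,"rx":0,"ry":0,"rz":0},{"fingers":0,"x":0.003,"y":0.025,"z":0,"rx":0,"ry":0,"rz":0},{"fingers":0,"x":0,"y":0.007,"z":0.008,"rx":0,"ry":0,"rz":0}]'
python3 -m jog '[{"fingers":0,"x":0,"y":0,"z":0,"rx":0,"ry":0,"rz":0},{"fingers":0,"x":0,"y":0,"z":0,"rx":0,"ry":0,"rz":0}]'
python3 go.py 490 298.7 40 94
python3 - <<'E'
from h import *
for c in("scene","top"):
    im,P,C,uv=cloud(c)
    print([(np.round(x["xyz"],3).tolist(),round(x["score"],2)) for x in r.landmark_of("shoe",c)[:2]])
    if c=="scene":cv2.imwrite("pics/above.png",cv2.resize(im[180:310,290:420,::-1],(600,600)))
E
```

```text
clock: 15.78
tcp_pos: [0.4906, 0.3011, 0.1316]
orientation: [-0.119, 3.136, 0.004]
contact_force: [-0.5, -0.1, -5.1]
grip_width: 0.0384
gripper_force: 82.0
clock: 16.02
tcp_pos: [0.4918, 0.2967, 0.1313]
orientation: [-0.108, 3.137, -0.0]
contact_force: [0.1, 0.0, -5.5]
grip_width: 0.0383
gripper_force: 81.8
t 16.02 tcp [0.4918 0.2967 0.1313] rz -0.07 tilt rx,ry [-0.02  0.16] shift mm [ 1.7  2.2 91.3] F [ 0.1  0.  -5.5]
[([0.487, 0.296, 0.109], 0.78), ([0.441, -0.014, 0.001], 0.24)]
[([0.485, 0.296, 0.112], 0.39)]
```

View pics/above.png

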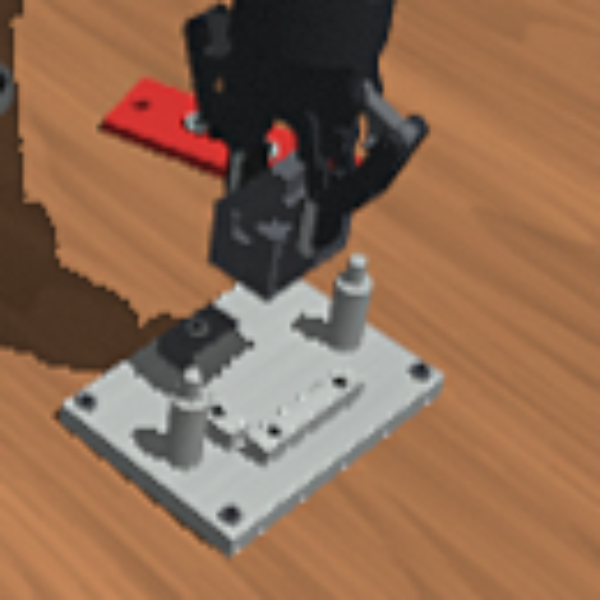

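The shoe hangs level and groove up over the jig, at about (280,235), between the posts at (185,430) and (350,310) and clear of both. Lowering it.

```bash
python3 -m jog '[{"fingers":0,"x":0,"y":0.0025,"z":0.015,"rx":0,"ry":0,"rz":0},{"fingers":0,"x":0,"y":0,"z":0.02,"rx":0,"ry":0,"rz":0},{"fingers":0,"x":0,"y":0,"z":0.02,"rx":0,"ry":0,"rz":0},{"fingers":0,"x":0,"y":0,"z":0.018,"rx":0,"ry":0,"rz":0},{"fingers":0,"x":0,"y":0,"z":0.01,"rx":0,"ry":0,"rz":0},{"fingers":0,"x":0,"y":0,"z":0.004,"rx":0,"ry":0,"rz":0},{"fingers":0,"x":0,"y":0,"z":0,"rx":0,"ry":0,"rz":0},{"fingers":0,"x":0,"y":0,"z":0,"rx":0,"ry":0,"rz":0}]'
python3 go.py 491 300 36.6 94
```

```text
clock: 17.23
tcp_pos: [0.492, 0.3017, 0.0452]
orientation: [-0.11, 3.135, 0.003]
contact_force: [-0.5, 0.2, -5.1]
grip_width: 0.0384
gripper_force: 81.8
t 17.23 tcp [0.492  0.3017 0.0452] rz 0.03 tilt rx,ry [0.1  0.25] shift mm [ 1.1 -1.6  8.6] F [-0.5  0.2 -5.1]
```

```bash
python3 -m jog '[{"fingers":0,"x":0,"y":0,"z":0.003,"rx":0,"ry":0.2,"rz":0},{"fingers":0,"x":0,"y":0,"z":0.003,"rx":0,"ry":0,"rz":0},{"fingers":0,"x":0,"y":0,"z":0.0015,"rx":0,"ry":0,"rz":0},{"fingers":0,"x":0,"y":0,"z":0.001,"rx":0,"ry":0,"rz":0},{"fingers":0,"x":0,"y":0,"z":0.001,"rx":0,"ry":0,"rz":0},{"fingers":0,"x":0,"y":0,"z":0,"rx":0,"ry":0,"rz":0}]'
python3 go.py 491 300 36.6 94
```

```text
clock: 17.98
tcp_pos: [0.4926, 0.302, 0.0366]
orientation: [-0.11, 3.138, 0.004]
contact_force: [-1.8, -0.5, 7.8]
grip_width: 0.0381
gripper_force: 83.4
t 17.98 tcp [0.4926 0.302  0.0366] rz 0.02 tilt rx,ry [0.14 0.11] shift mm [ 1.7 -1.9  0. ] F [-1.8 -0.5  7.8]
```

```bash
python3 -m jog '[{"fingers":0,"x":0,"y":0.002,"z":-0.001,"rx":0,"ry":0,"rz":0},{"fingers":0,"x":0,"y":0.001,"z":0,"rx":0,"ry":0,"rz":0},{"fingers":0,"x":0,"y":0.001,"z":0,"rx":0,"ry":0,"rz":0},{"fingers":0,"x":0,"y":0,"z":0,"rx":0,"ry":0,"rz":0}]'
python3 go.py 491 300 36.6 94
python3 -m jog '[{"fingers":0,"x":0,"y":0.001,"z":0,"rx":0,"ry":0,"rz":0},{"fingers":0,"x":0,"y":0.001,"z":0,"rx":0,"ry":0,"rz":0},{"fingers":0,"x":0,"y":0,"z":0,"rx":0,"ry":0,"rz":0}]'
python3 go.py 491 300 36.6 94
```

```text
clock: 18.48
tcp_pos: [0.492, 0.3055, 0.0366]
orientation: [-0.11, 3.139, 0.002]
contact_force: [0.0, -1.3, 5.4]
grip_width: 0.0382
gripper_force: 83.1
t 18.48 tcp [0.492  0.3055 0.0366] rz 0.02 tilt rx,ry [0.09 0.07] shift mm [ 1.4 -5.4 -0. ] F [ 0.  -1.3  5.4]
clock: 18.85
tcp_pos: [0.492, 0.3068, 0.0366]
orientation: [-0.109, 3.139, 0.001]
contact_force: [-0.9, -3.2, 6.0]
grip_width: 0.0384
gripper_force: 83.4
t 18.85 tcp [0.492  0.3068 0.0366] rz -0.02 tilt rx,ry [0.04 0.05] shift mm [ 1.4 -6.7 -0. ] F [-0.9 -3.2  6. ]
```

```bash
python3 -m jog '[{"fingers":0,"x":0,"y":0.001,"z":0,"rx":0,"ry":0,"rz":0},{"fingers":0,"x":0,"y":0.001,"z":0,"rx":0,"ry":0,"rz":0},{"fingers":0,"x":0,"y":0,"z":0,"rx":0,"ry":0,"rz":0}]'
python3 go.py 491 300 36.6 94
python3 -m jog '[{"fingers":0,"x":-0.0015,"y":0,"z":0,"rx":0,"ry":0,"rz":0},{"fingers":0,"x":-0.0015,"y":0,"z":0,"rx":0,"ry":0,"rz":0},{"fingers":0,"x":-0.001,"y":0,"z":0,"rx":0,"ry":0,"rz":0},{"fingers":0,"x":0,"y":0,"z":0,"rx":0,"ry":0,"rz":0}]'
python3 go.py 491 300 36.6 94
```

```text
clock: 19.23
tcp_pos: [0.492, 0.3068, 0.0366]
orientation: [-0.107, 3.139, -0.002]
contact_force: [-0.7, -7.8, 9.5]
grip_width: 0.038
gripper_force: 83.8
t 19.23 tcp [0.492  0.3068 0.0366] rz -0.08 tilt rx,ry [-0.09  0.01] shift mm [ 1.5 -6.8 -0. ] F [-0.7 -7.8  9.5]
clock: 19.73
tcp_pos: [0.4945, 0.307, 0.0366]
orientation: [0.108, -3.137, 0.003]
contact_force: [-4.5, -7.5, 14.1]
grip_width: 0.0385
gripper_force: 84.2
t 19.73 tcp [0.4945 0.307  0.0366] rz -0.07 tilt rx,ry [-0.12 -0.14] shift mm [ 3.9 -6.7 -0. ] F [-4.5 -7.5 14.1]
```

```bash
python3 -m jog '[{"fingers":0,"x":-0.001,"y":0,"z":-0.002,"rx":0,"ry":0,"rz":0},{"fingers":0,"x":-0.001,"y":0,"z":0,"rx":0,"ry":0,"rz":0},{"fingers":0,"x":-0.001,"y":0,"z":0,"rx":0,"ry":0,"rz":0},{"fingers":0,"x":0,"y":0,"z":0,"rx":0,"ry":0,"rz":0}]'
python3 go.py 491 300 36.6 94
python3 -m jog '[{"fingers":0,"x":-0.001,"y":0,"z":0,"rx":0,"ry":0,"rz":0},{"fingers":0,"x":-0.001,"y":0,"z":0,"rx":0,"ry":0,"rz":0},{"fingers":0,"x":0,"y":0,"z":0,"rx":0,"ry":0,"rz":0}]'
python3 go.py 491 300 36.6 94
```

```text
clock: 20.23
tcp_pos: [0.4967, 0.3072, 0.0368]
orientation: [0.108, -3.136, 0.004]
contact_force: [-1.4, -6.0, -0.8]
grip_width: 0.0382
gripper_force: 82.5
t 20.23 tcp [0.4967 0.3072 0.0368] rz -0.04 tilt rx,ry [-0.16 -0.22] shift mm [ 6.2 -6.8  0.2] F [-1.4 -6.  -0.8]
clock: 20.6
tcp_pos: [0.4968, 0.3072, 0.0368]
orientation: [0.109, -3.133, 0.006]
contact_force: [-6.8, -7.2, 4.2]
grip_width: 0.0386
gripper_force: 83.3
t 20.6 tcp [0.4968 0.3072 0.0368] rz -0.02 tilt rx,ry [-0.2  -0.41] shift mm [ 6.3 -6.7  0.2] F [-6.8 -7.2  4.2]
```

```bash
python3 -m jog '[{"fingers":0,"x":-0.001,"y":0.001,"z":0,"rx":0,"ry":0,"rz":0},{"fingers":0,"x":-0.001,"y":0.001,"z":0,"rx":0,"ry":0,"rz":0},{"fingers":0,"x":0,"y":0,"z":0,"rx":0,"ry":0,"rz":0},{"fingers":0,"x":0,"y":0,"z":0,"rx":0,"ry":0,"rz":0}]'
python3 go.py 491 300 36.6 94
python3 - <<'E'
from h import *
im,P,C,uv=cloud("scene")
for n in("shoe","end_stop","back_rail"):
    print(n,[(np.round(x["xyz"],3).tolist(),round(x["score"],2)) for x in r.landmark_of(n,"scene")[:2]])
cv2.imwrite("pics/end.png",cv2.resize(im[205:305,300:400,::-1],(600,600),interpolation=cv2.INTER_CUBIC))
E
```

```text
clock: 21.1
tcp_pos: [0.4969, 0.3073, 0.0369]
orientation: [0.108, -3.129, 0.011]
contact_force: [-13.1, -11.8, 12.8]
grip_width: 0.0381
gripper_force: 84.3
t 21.1 tcp [0.4969 0.3073 0.0369] rz -0.04 tilt rx,ry [-0.37 -0.65] shift mm [ 6.4 -6.8  0.3] F [-13.1 -11.8  12.8]
shoe [([0.495, 0.305, 0.018], 0.8), ([0.444, -0.019, 0.0], 0.25)]
end_stop [([0.532, 0.306, 0.017], 0.62)]
back_rail [([0.495, 0.333, 0.016], 0.54)]
```

View pics/end.png

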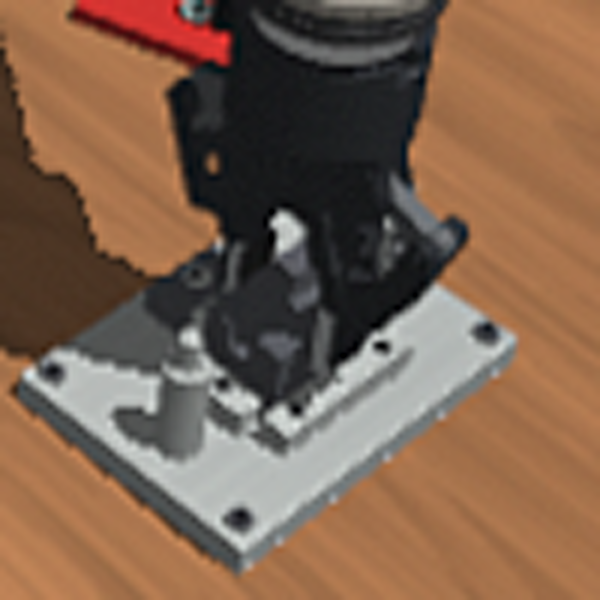

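The shoe is in the corner, between the rail at (335,400) and the stop at (235,405), with the network placing it at (495, 305, 18) mm, which is home. I'll ease the downward push, let it settle and check.

```bash
python3 -m jog '[{"fingers":0,"x":0,"y":0,"z":-0.001,"rx":0,"ry":0,"rz":0},{"fingers":0,"x":0,"y":0,"z":0,"rx":0,"ry":0,"rz":0},{"fingers":0,"x":0,"y":0,"z":0,"rx":0,"ry":0,"rz":0},{"fingers":0,"x":0,"y":0,"z":0,"rx":0,"ry":0,"rz":0},{"fingers":0,"x":0,"y":0,"z":0,"rx":0,"ry":0,"rz":0},{"fingers":0,"x":0,"y":0,"z":0,"rx":0,"ry":0,"rz":0}]'
python3 go.py 491 300 36.6 94
```

```text
clock: 22.05
tcp_pos: [0.4969, 0.3073, 0.0371]
orientation: [0.108, -3.129, 0.011]
contact_force: [-10.5, -10.4, 5.2]
grip_width: 0.0383
gripper_force: 83.1
t 22.05 tcp [0.4969 0.3073 0.0371] rz -0.04 tilt rx,ry [-0.38 -0.64] shift mm [ 6.4 -6.8  0.5] F [-10.5 -10.4   5.2]
```

```bash
python3 -c "
from bench import r
print(r.hand_in())"
```

```text
the job is handed in; nothing more can be done
None
```

The job is handed in, but the judge returned no verdict: the bush plate lies flat and released on the mat, and the shoe is gripped groove up in the jig's corner, with about 10 N measured at the wrist toward each stop.

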